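# Load the analyser tray from the bench rack in reverse order

### The arm

A 6-joint arm with a two-finger parallel gripper is mounted at the origin on the work surface. World frame = base frame: x ahead of the robot, y to its left, z up, the work surface at z = 0. Lengths are in m, angles in rad, forces in N, time in s.
With the tool pointing down it reaches from about 0.425 to 0.95 m from the base axis. Payload 3.5 kg.
Tool frame: the origin (TCP) lies on the centre line of the jaws, within the pads' length; the fingertips stand 11 mm ahead of it and the grasp point (between the pads) lies 8 mm behind it; y points along the fingers, x is the direction in which the jaws open and shut, and the axes are right-handed (so a half turn about y gives the same grasp; the last joint's range is limited). The gripper opens to 85 mm and grips with 20 to 120 N. Pads are 22 mm wide; open, the fingers measure 114 mm over their backs; the gripper's body (76 mm by 85 mm) begins 54 mm behind the grasp point. The pads swing forward as they close: fully open they stand 13 mm farther back than shut.
Start: joints at [-1.396, 0.286, 1.577, -0, 1.279, -0.15], TCP at [0.215, -0.64, 0.242] pointing down, gripper open.
Joint ranges: [-2.77, 2.77], [-0.9, 2.22], [0.21, 2.48], [-1.53, 4.67], [0.24, 2.81], [-2.84, 2.84]. Speed limits (rad/s): [2.79, 2.79, 3.14, 3.14, 3.14, 3.14].

### API

Orientations are given as a unit quaternion [x, y, z, w].
In Python, from plant import get_state, read_camera, sign_off gives the robot as it stands.
- The arm moves only by the shell command python3 -m inch 'ROWS' [FORCE]. ROWS is JSON, a list of rows, each an object of numbers: "ax", "ay", "az": the turn, a rotation vector about the tool's x, y, z in rad; "x", "y", "z": the shift along the tool's x, y, z in mm; "hand": the closure, from -1 (fully open) to 1 (shut). In form: [{"ax": .., "ay": .., "az": .., "x": .., "y": .., "z": .., "hand": ..}, ...]. A call has 1 to 5 rows; each row shifts and turns the commanded pose from where the row before left it, along the tool's axes as they then stand; what a row does not reach is not made up. A row lasts 1/12 s, in which the tool goes at most 41.7 mm and 7.16 degrees, less where a joint would pass 70% of its speed; a pose out of reach is approached as far as the arm can. A call with a gripper value outside its range is refused whole. The fingers move at their own pace and stop on an object; FORCE is the grip in N (left out, the last holds). Time passes only in rows, so rows that do not move let the fingers close. It gives the time, the measured TCP pose, the force and the opening at its end, in the units of the state.
- get_state(): the state, without advancing time (a new reading comes with each control period).
- read_camera(name): name is "scene" or "top" or "wrist"; returns a dict with "img" (400x640x3 uint8, red, green, blue), "fov_y" (degrees; the focal length in pixels is half the picture's height over the tangent of half this angle, whatever the lens; pixels are square), "cx", "cy" (the principal point, pixels), "T" (4x4, takes a point from camera to world coordinates); the wrist camera has in their place "T_tool_cam" (4x4, takes a point from camera to tool coordinates, whose origin is the TCP and whose axes are the tool frame's). Camera axes: x right, y down, z forward; pixel columns grow to the right and rows downward; lengths in m; the calibration is good to about 2 mm. A picture is of the moment at which its call begins: read the wrist's pose just before it. There is no depth.
- sign_off(): hands the job in, once; it reports no verdict.
The state is a dict: "time": time; "qpos": joint angles; "dq": joint speeds; "joint_efforts": joint torques, N m; "eef_pos": TCP position; "tcp_rot": TCP orientation; "contact_force": force on the tool from outside, world axes, zero at the start; "wrist_torque": the same for the moment, N m; "opening": opening from 0.0 (shut) to 1.0 (fully open).
Only numpy, scipy, OpenCV 4.12 (cv2) and the standard library are available. Lean on these libraries where they do the work, as an engineer would, in place of code of your own. Each camera call takes 0.05 s, during which the arm holds its last target. There are 200 camera calls.

### The job

Move the four reagent bottles from the white bench rack into the slate-grey analyser tray, one per bay and in the reverse order: the bottle next to the rack's loop handle goes into the bay farthest from the tray's loop handle, the second into the second-farthest bay, and so on, so that the last ends up beside the tray's handle. Leave each standing upright on the floor of its bay, and do not tip any bottle over on the way.

Things in the scene. Friction and masses are not known exactly. Their poses are not given: they have to be found in the camera images.
- rack: white flat bench rack, fixed, 74 x 272 mm, 12 mm thick, with four drip cups in a row and a steel loop handle 34 mm high at one end. Stands nearer the robot than the tray or beyond it, row roughly crosswise. Origin: middle of the row, on the underside; y along the row towards the handle. Cup centres at x = 0, y = +90 (by the handle), +30, -30, -90 mm; bottles start with undersides at z = 14 mm.
- tray: slate-grey analyser tray, fixed, 74 x 272 mm, with four open bays in a row and a steel loop handle 34 mm high at one end. Origin: middle of the row, on the underside; y along the row towards the handle. Bay centres at x = 0, y = +90 (by the handle), +30, -30, -90 mm. Each bay is 56 x 56 mm inside; bay floor at z = 6 mm, wall tops at z = 14 mm.
- jar: squat round white jar with a wide grey lid, diameter 39 mm (lid 40 mm), 48 mm tall; lid from 32 mm up. Loose, 35 to 100 g, stands upright. Origin at the centre of its underside, z along its axis upward.
- slim: slim round white bottle, diameter 30 mm up to 66 mm, then a grey cap of diameter 23 mm; 80 mm tall. Loose, 35 to 100 g, stands upright. Origin at the centre of its underside, z along its axis upward.
- square: square white bottle, 36 x 36 mm up to 48 mm, then a round grey cap of diameter 22 mm; 62 mm tall. Its x and y axes are normal to its flat sides, which lie within 7 degrees of the rack's axes at the start. Loose, 35 to 100 g, stands upright. Origin at the centre of its underside, z along its axis upward.
- dropper: round white dropper bottle, diameter 34 mm up to 50 mm, then a white pointed nozzle; 78 mm tall. Loose, 35 to 100 g, stands upright. Origin at the centre of its underside, z along its axis upward.
- cup_jar: grey square drip cup, fixed to the rack and never moved; the squat jar stands in it at the start, so it marks that bottle's place in the rack's row. 56 x 56 mm outside, rim 7 mm above its underside, walls 2 mm, floor 2 mm thick. Origin at the centre of its underside.
- cup_slim: grey square drip cup, fixed to the rack and never moved; the slim bottle stands in it at the start, so it marks that bottle's place in the rack's row. 56 x 56 mm outside, rim 7 mm above its underside, walls 2 mm, floor 2 mm thick. Origin at the centre of its underside.
- cup_square: grey square drip cup, fixed to the rack and never moved; the square bottle stands in it at the start, so it marks that bottle's place in the rack's row. 56 x 56 mm outside, rim 7 mm above its underside, walls 2 mm, floor 2 mm thick. Origin at the centre of its underside.
- cup_dropper: grey square drip cup, fixed to the rack and never moved; the dropper bottle stands in it at the start, so it marks that bottle's place in the rack's row. 56 x 56 mm outside, rim 7 mm above its underside, walls 2 mm, floor 2 mm thick. Origin at the centre of its underside.

How it is judged:
By the outcome, as a careful person would: the job done as asked, in the order asked, and still so for the second after the job is handed in, with the robot touching nothing.
It also fails if it takes over 99 s, if anything falls off the work surface, if the arm or the gripper's body presses on something with over 40 N, if the wrist force passes 120 N, or if a joint passes its speed limit or range.

## Working session

There is one attempt and no reset: what is moved stays moved. The work goes in short steps, Python scripts to look and compute and a shell command to move; the robot and the scene stay as the last step left them, time stands still between calls to the robot, and variables do not carry over. Pictures are saved under pics/ and viewed, about 12 in all and at most 16, crops included, and the job is handed in when it is done.

```bash
mkdir -p pics; ls
python3 - <<'E'
from plant import get_state, read_camera
import cv2
s=get_state();print(s)
for n in("scene","top"):
    c=read_camera(n);cv2.imwrite(f"pics/{n}0.png",c["img"][:,:,::-1]);print(n,c["fov_y"],c["cx"],c["cy"],c["T"])
c=read_camera("wrist");print(c["fov_y"],c["cx"],c["cy"],c["T_tool_cam"])
E
```

```text
pics
{'time': 0.0, 'qpos': array([-1.39599564e+00,  2.87194727e-01,  1.57818319e+00, -1.22185900e-05,
        1.27857957e+00, -1.49991197e-01]), 'dq': array([-0.00077971, -0.00089472,  0.00174603,  0.00120262, -0.00020575,
        0.00090825]), 'joint_efforts': array([ 9.91181264e-05, -4.05971324e+01, -2.92626500e+01, -1.88510394e-04,
        5.78331150e-03,  9.61692848e-06]), 'eef_pos': array([ 0.21532058, -0.63907165,  0.24092441]), 'tcp_rot': array([-0.57368237,  0.4131799 , -0.41197714,  0.57484411]), 'contact_force': array([ 0.07360221, -0.09756373, -0.39610496]), 'wrist_torque': array([ 0.04243468,  0.0001319 , -0.01715426]), 'opening': 1.0011528909731933}
scene 49.723954622889174 322.66689323335294 202.18474102215455 [[-0.52583097  0.57102916 -0.6304185   0.97835552]
 [ 0.85034034  0.37082766 -0.373374    0.22644804]
 [ 0.02056917 -0.7324019  -0.6805618   0.49200356]
 [ 0.          0.          0.          1.        ]]
top 46.54270972136891 318.4779429437308 201.9038127137192 [[ 0.01984204 -0.98373535  0.17852466  0.45783565]
 [-0.99970187 -0.02206244 -0.01046062  0.00512178]
 [ 0.01422918 -0.17826387 -0.98387983  0.71303194]
 [ 0.          0.          0.          1.        ]]
71.87320657503156 319.32788659199514 198.11080595792328 [[ 9.99999217e-01 -6.86066461e-04 -1.04625717e-03  1.71100390e-04]
 [ 7.94946602e-04 -2.97335422e-01  9.54772755e-01 -1.32430132e-01]
 [-9.66126883e-04 -9.54772840e-01 -2.97334644e-01  7.52397093e-02]
 [ 0.00000000e+00  0.00000000e+00  0.00000000e+00  1.00000000e+00]]
```

View pics/scene0.png

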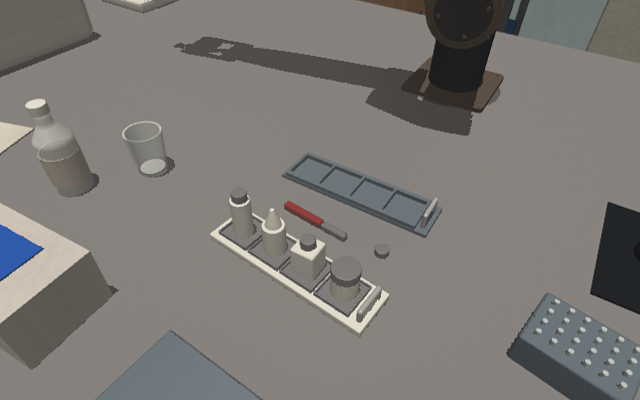

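View pics/top0.png

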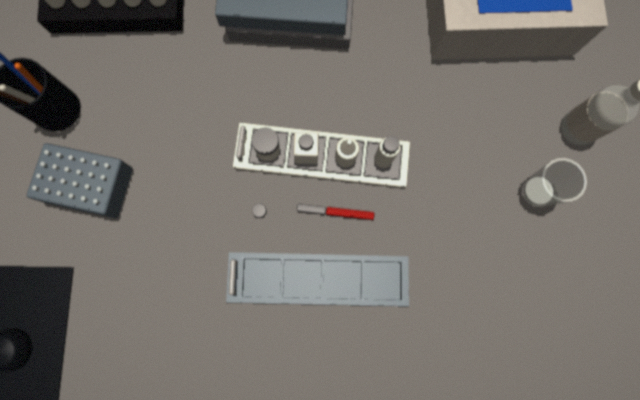

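The scene shows the tray nearer the robot and the rack beyond it, with both handles at +y (top view: rack handle at about 241,142, tray handle at about 233,277). From the rack handle the order is jar, square, dropper, slim. I'll enlarge the top view to read the corners.

Run:
```python
import cv2
i=cv2.imread("pics/top0.png")
cv2.imwrite("pics/c1.png",cv2.resize(i[115:315,220:420],(800,800),interpolation=cv2.INTER_CUBIC)[:400])
cv2.imwrite("pics/c.png",cv2.resize(i[115:195,222:422],(800,320),interpolation=cv2.INTER_CUBIC))
a=cv2.resize(i[115:190,222:422],(800,300),interpolation=cv2.INTER_CUBIC)
b=cv2.resize(i[240:315,222:422],(800,300),interpolation=cv2.INTER_CUBIC)
import numpy as np
cv2.imwrite("pics/c2.png",np.vstack([a,b]))
```

```text
(no output)
```

View pics/c2.png

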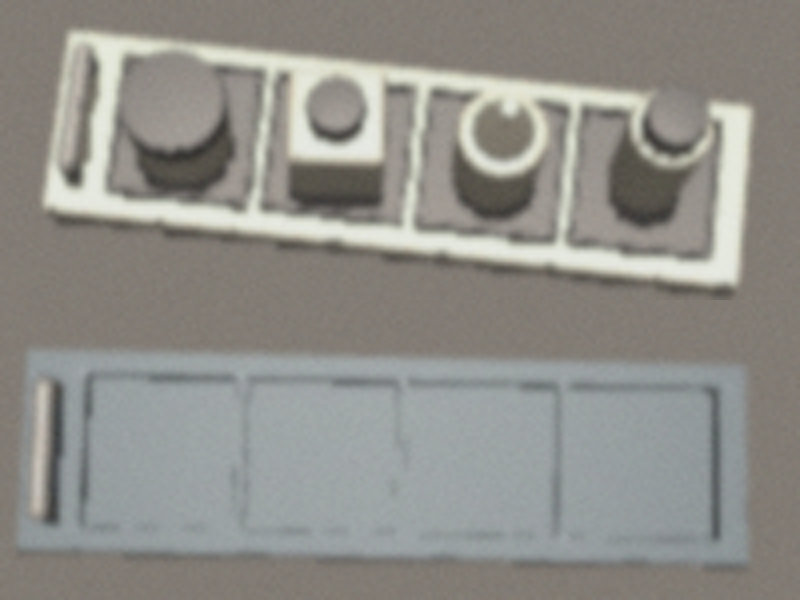

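```bash
cat > h.py <<'E'
import numpy as np
from plant import get_state, read_camera
from scipy.spatial.transform import Rotation as R
def ray(c,u,v,z,T):
    f=200/np.tan(np.radians(c["fov_y"])/2)
    d=T[:3,:3]@np.array([(u-c["cx"])/f,(v-c["cy"])/f,1]); p=T[:3,3]
    return p+d*(z-p[2])/d[2]
def proj(c,P,T):
    f=200/np.tan(np.radians(c["fov_y"])/2)
    q=T[:3,:3].T@(np.asarray(P)-T[:3,3]); return np.array([c["cx"]+f*q[0]/q[2],c["cy"]+f*q[1]/q[2]])
def wristT(c,s):
    T=np.eye(4);T[:3,:3]=R.from_quat(s["tcp_rot"]).as_matrix();T[:3,3]=s["eef_pos"];return T@c["T_tool_cam"]
E
python3 - <<'E'
from h import *
c=read_camera("top");T=c["T"]
def w(x,y,z):
    off=115 if y<300 else 240; y=y if y<300 else y-300
    return ray(c,222+(x+.5)/4-.5,off+(y+.5)/4-.5,z,T)[:2]*1000
for n,z,ps in (("rack",.012,[(70,31),(752,105),(738,284),(42,206)]),("tray",.014,[(28,351),(745,366),(747,560),(17,549)]),("bays",.014,[(90,375),(718,387),(718,540),(82,525)]),("cups",.019,[(122,55),(722,108),(712,260),(107,192)])):
    q=np.array([w(x,y,z) for x,y in ps]);print(n,q.round(1).tolist(),"mid",q.mean(0).round(1),"sizes",[round(np.linalg.norm(q[i]-q[i-3]),1) for i in range(4)],
     "ydir deg",[np.degrees(np.arctan2(*(-(a-b)[[0,1]]*[1,-1]))).round(2) for a,b in ((q[0],q[1]),(q[3],q[2]))])
for n,x,y,z in (("jar",175,100,.062),("sq",335,102,.076),("drop",503,135,.064),("slim",677,118,.094)): print(n,w(x,y,z).round(1))
s=get_state();print(R.from_quat(s["tcp_rot"]).as_matrix().round(3))
E
```

```text
rack [[709.7, 125.3], [685.9, -143.8], [613.7, -137.3], [638.4, 132.6]] mid [661.9  -5.8] sizes [np.float64(270.2), np.float64(72.5), np.float64(271.0), np.float64(71.7)] ydir deg [np.float64(-5.06), np.float64(-5.23)]
tray [[505.0, 130.4], [505.0, -138.1], [433.9, -137.8], [432.7, 130.5]] mid [469.2  -3.7] sizes [np.float64(268.5), np.float64(71.1), np.float64(268.3), np.float64(72.4)] ydir deg [np.float64(-0.0), np.float64(0.26)]
bays [[496.6, 106.9], [497.0, -127.8], [440.9, -127.1], [441.8, 107.2]] mid [469.1 -10.2] sizes [np.float64(234.7), np.float64(56.1), np.float64(234.3), np.float64(54.9)] ydir deg [np.float64(0.09), np.float64(-0.21)]
cups [[697.9, 103.4], [682.1, -130.6], [621.3, -126.0], [642.7, 106.7]] mid [661.  -11.6] sizes [np.float64(234.6), np.float64(61.0), np.float64(233.7), np.float64(55.3)] ydir deg [np.float64(-3.86), np.float64(-5.26)]
jar [666.4  77.3]
sq [662.5  18.8]
drop [655.4 -42.1]
slim [ 653.9 -100.3]
[[ 0.319 -0.     0.948]
 [-0.948  0.001  0.319]
 [-0.001 -1.     0.   ]]
```

```bash
python3 -m inch '[{"ay":-0.12},{"ay":-0.12},{"ay":-0.12},{"ay":-0.12},{"ay":-0.12}]' 
python3 -m inch '[{"ay":-0.12},{"ay":-0.12},{"ay":-0.12},{"ay":-0.12},{"ay":-0.12}]'
python3 -m inch '[{"ay":-0.046},{},{}]'
```

```text
validation failed for argument at $[0]...
validation failed for argument at $[0]...
validation failed for argument at $[0]...
```

Apparently every key is required.

```bash
r='x'; python3 -m inch '[{"ax":0,"ay":-0.12,"az":0,"x":0,"y":0,"z":0,"hand":-1},{"ax":0,"ay":-0.12,"az":0,"x":0,"y":0,"z":0,"hand":-1},{"ax":0,"ay":-0.12,"az":0,"x":0,"y":0,"z":0,"hand":-1},{"ax":0,"ay":-0.12,"az":0,"x":0,"y":0,"z":0,"hand":-1},{"ax":0,"ay":-0.12,"az":0,"x":0,"y":0,"z":0,"hand":-1}]' 60
```

```text
time: 0.62
eef_pos: [0.2154, -0.6395, 0.2419]
tcp_rot: [-0.671, 0.223, -0.222, 0.671]
contact_force: [0.1, 0.0, 0.2]
opening: 0.999
```

```bash
python3 -m inch '[{"ax":0,"ay":-0.12,"az":0,"x":0,"y":0,"z":0,"hand":-1},{"ax":0,"ay":-0.12,"az":0,"x":0,"y":0,"z":0,"hand":-1},{"ax":0,"ay":-0.12,"az":0,"x":0,"y":0,"z":0,"hand":-1},{"ax":0,"ay":-0.12,"az":0,"x":0,"y":0,"z":0,"hand":-1},{"ax":0,"ay":-0.12,"az":0,"x":0,"y":0,"z":0,"hand":-1}]'
python3 -m inch '[{"ax":0,"ay":-0.046,"az":0,"x":0,"y":0,"z":0,"hand":-1},{"ax":0,"ay":0,"az":0,"x":20,"y":0,"z":30,"hand":-1},{"ax":0,"ay":0,"az":0,"x":20,"y":0,"z":30,"hand":-1},{"ax":0,"ay":0,"az":0,"x":20,"y":0,"z":30,"hand":-1},{"ax":0,"ay":0,"az":0,"x":20,"y":0,"z":30,"hand":-1}]'
python3 -m inch '[{"ax":0,"ay":0,"az":0,"x":20,"y":0,"z":30,"hand":-1},{"ax":0,"ay":0,"az":0,"x":20,"y":0,"z":30,"hand":-1},{"ax":0,"ay":0,"az":0,"x":20,"y":0,"z":30,"hand":-1},{"ax":0,"ay":0,"az":0,"x":20,"y":0,"z":30,"hand":-1},{"ax":0,"ay":0,"az":0,"x":20,"y":0,"z":30,"hand":-1}]'
python3 -m inch '[{"ax":0,"ay":0,"az":0,"x":20,"y":0,"z":30,"hand":-1},{"ax":0,"ay":0,"az":0,"x":20,"y":0,"z":30,"hand":-1},{"ax":0,"ay":0,"az":0,"x":20,"y":0,"z":30,"hand":-1},{"ax":0,"ay":0,"az":0,"x":20,"y":0,"z":30,"hand":-1},{"ax":0,"ay":0,"az":0,"x":20,"y":0,"z":30,"hand":-1}]'
python3 -m inch '[{"ax":0,"ay":0,"az":0,"x":20,"y":0,"z":30,"hand":-1},{"ax":0,"ay":0,"az":0,"x":20,"y":0,"z":30,"hand":-1},{"ax":0,"ay":0,"az":0,"x":20,"y":0,"z":30,"hand":-1},{"ax":0,"ay":0,"az":0,"x":0,"y":0,"z":0,"hand":-1},{"ax":0,"ay":0,"az":0,"x":0,"y":0,"z":0,"hand":-1}]'
python3 - <<'E'
from h import *
import cv2
s=get_state();c=read_camera("wrist");T=wristT(c,s);i=c["img"][:,:,::-1].copy()
print(s["eef_pos"],R.from_quat(s["tcp_rot"]).as_matrix().round(3))
cv2.imwrite("pics/w1.png",i)
E
```

```text
time: 1.03
eef_pos: [0.2154, -0.6395, 0.2419]
tcp_rot: [-0.707, 0.014, -0.014, 0.707]
contact_force: [0.1, 0.9, 0.3]
opening: 1.001
time: 1.45
eef_pos: [0.2958, -0.5183, 0.2419]
tcp_rot: [-0.707, 0.0, -0.0, 0.707]
contact_force: [0.7, -0.6, 1.0]
opening: 0.999
time: 1.87
eef_pos: [0.396, -0.368, 0.2422]
tcp_rot: [-0.707, 0.0, -0.0, 0.707]
contact_force: [0.3, 0.0, 0.4]
opening: 0.999
time: 2.28
eef_pos: [0.496, -0.218, 0.2423]
tcp_rot: [0.707, 0.0, 0.0, -0.707]
contact_force: [0.1, -0.3, 0.1]
opening: 0.998
time: 2.7
eef_pos: [0.5559, -0.128, 0.242]
tcp_rot: [0.707, 0.001, -0.002, -0.707]
contact_force: [0.5, 0.2, 0.3]
opening: 0.999
[ 0.55590442 -0.12799246  0.24201025] [[ 1.    -0.001 -0.004]
 [ 0.004 -0.     1.   ]
 [-0.001 -1.    -0.   ]]
```

View pics/w1.png

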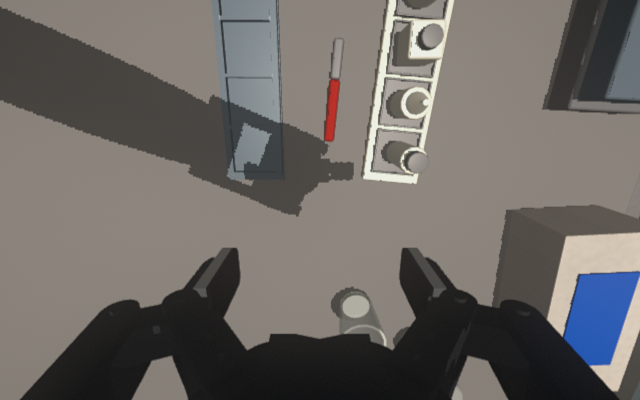

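The wrist view (image up = world +y) shows the slim cap at (416,161), dropper at (415,103), square cap at (431,37), rack end corners at (363,180) and (416,183), and the tray's far end at (284,179). I'll cross-check these against the top view.

Run:
```python
from h import *
s=get_state();c=read_camera("wrist");T=wristT(c,s)
for n,u,v,z in (("slim",416,161,.094),("drop",412,103,.064),("sq",431,37,.076),("rackBL",363,180,.012),("rackBR",416,183,.012),("trayBR",284,179,.014),("divider+30/-30 L",222,77,.014),("R",280,77,.014),("divider30/90",245,19.5,.014)):
    print(n,(ray(c,u,v,z,T)*1000).round(1))
```

```text
slim [ 653.2 -100.9   94. ]
drop [653. -44.  64.]
sq [661.4  15.5  76. ]
rackBL [ 613.4 -140.7   12. ]
rackBR [ 685.3 -144.8   12. ]
trayBR [ 507.2 -138.9   14. ]
divider+30/-30 L [437.3 -13.1  14. ]
R [507.1 -13.   14. ]
divider30/90 [469.7  47.3  14. ]
```

```bash
python3 -m inch '[{"ax":0,"ay":0,"az":0,"x":11.1,"y":0,"z":20.6,"hand":-1},{"ax":0,"ay":0,"az":0,"x":11.1,"y":0,"z":20.6,"hand":-1},{"ax":0,"ay":0,"az":0,"x":11.1,"y":0,"z":20.6,"hand":-1},{"ax":0,"ay":0,"az":0,"x":11.1,"y":0,"z":20.6,"hand":-1},{"ax":0,"ay":0,"az":0,"x":11.1,"y":0,"z":20.6,"hand":-1}]' | head -2
python3 -m inch '[{"ax":0,"ay":0,"az":0,"x":11.1,"y":0,"z":20.6,"hand":-1},{"ax":0,"ay":0,"az":0,"x":11.1,"y":0,"z":20.6,"hand":-1},{"ax":0,"ay":0,"az":0,"x":11.1,"y":0,"z":20.6,"hand":-1},{"ax":0,"ay":0,"az":0,"x":11.1,"y":0,"z":20.6,"hand":-1},{"ax":0,"ay":0,"az":0,"x":11.1,"y":0,"z":20.6,"hand":-1}]' | head -2
python3 -m inch '[{"ax":0,"ay":0,"az":0,"x":0,"y":22,"z":0,"hand":-1},{"ax":0,"ay":0,"az":0,"x":0,"y":22,"z":0,"hand":-1},{"ax":0,"ay":0,"az":0,"x":0,"y":22,"z":0,"hand":-1},{"ax":0,"ay":0,"az":0,"x":0,"y":22,"z":0,"hand":-1},{"ax":0,"ay":0,"az":0,"x":0,"y":22,"z":0,"hand":-1}]'
python3 - <<'E'
from h import *
import cv2
s=get_state();c=read_camera("wrist");T=wristT(c,s);i=c["img"][:,:,::-1].copy()
print(s["eef_pos"]); cv2.imwrite("pics/w2.png",i)
E
```

```text
time: 3.22
eef_pos: [0.6109, -0.0277, 0.2423]
time: 3.63
eef_pos: [0.6668, 0.0752, 0.2423]
time: 4.05
eef_pos: [0.6663, 0.0743, 0.1313]
tcp_rot: [0.707, -0.001, 0.001, -0.707]
contact_force: [0.2, -0.4, 0.1]
opening: 1.0
[0.66629229 0.07426366 0.13133174]
```

View pics/w2.png

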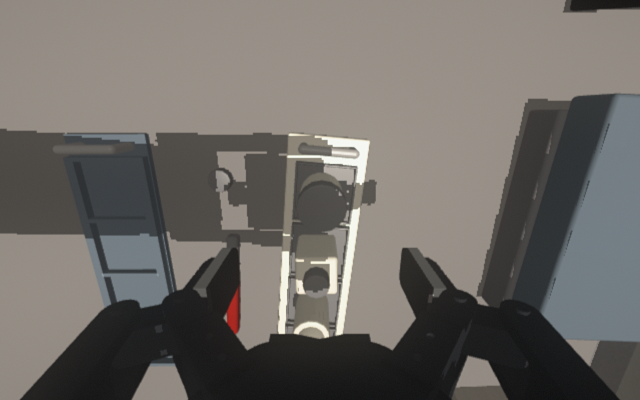

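The jar lid (about 322,195) is centred between the fingers and the handle (330,150) is clear of them. I'll go down and grip the lid.

```bash
python3 -m inch '[{"ax":0,"ay":0,"az":0,"x":0,"y":20,"z":1.7,"hand":-1},{"ax":0,"ay":0,"az":0,"x":0,"y":20,"z":1,"hand":-1},{"ax":0,"ay":0,"az":0,"x":0,"y":20,"z":0,"hand":-1},{"ax":0,"ay":0,"az":0,"x":0,"y":15,"z":0,"hand":-1},{"ax":0,"ay":0,"az":0,"x":0,"y":10,"z":0,"hand":-1}]' 50
python3 -m inch '[{"ax":0,"ay":0,"az":0,"x":0,"y":0,"z":0,"hand":1},{"ax":0,"ay":0,"az":0,"x":0,"y":0,"z":0,"hand":1},{"ax":0,"ay":0,"az":0,"x":0,"y":0,"z":0,"hand":1},{"ax":0,"ay":0,"az":0,"x":0,"y":0,"z":0,"hand":1},{"ax":0,"ay":0,"az":0,"x":0,"y":0,"z":0,"hand":1}]' 50
python3 -m inch '[{"ax":0,"ay":0,"az":0,"x":0,"y":0,"z":0,"hand":1},{"ax":0,"ay":0,"az":0,"x":0,"y":0,"z":0,"hand":1},{"ax":0,"ay":0,"az":0,"x":0,"y":0,"z":0,"hand":1},{"ax":0,"ay":0,"az":0,"x":0,"y":0,"z":0,"hand":1},{"ax":0,"ay":0,"az":0,"x":0,"y":0,"z":0,"hand":1}]'
python3 - <<'E'
from h import *
import cv2
s=get_state();c=read_camera("wrist");print(s["eef_pos"],s["qpos"]);cv2.imwrite("pics/w3.png",c["img"][:,:,::-1])
E
```

```text
time: 4.52
eef_pos: [0.6656, 0.0777, 0.0456]
tcp_rot: [0.707, -0.001, -0.0, -0.707]
contact_force: [0.2, 0.5, 0.0]
opening: 0.996
time: 4.93
eef_pos: [0.6679, 0.079, 0.0495]
tcp_rot: [0.707, 0.001, 0.001, -0.707]
contact_force: [0.2, -1.2, 3.5]
opening: 0.449
time: 5.35
eef_pos: [0.6679, 0.079, 0.0495]
tcp_rot: [0.707, 0.001, 0.001, -0.707]
contact_force: [-0.1, 0.4, 4.8]
opening: 0.451
[0.6679294  0.0789717  0.04945511] [-3.28712138e-02  4.84683695e-01  1.69539454e+00 -9.88422133e-05
  9.57855660e-01 -3.29304261e-02]
```

View pics/w3.png

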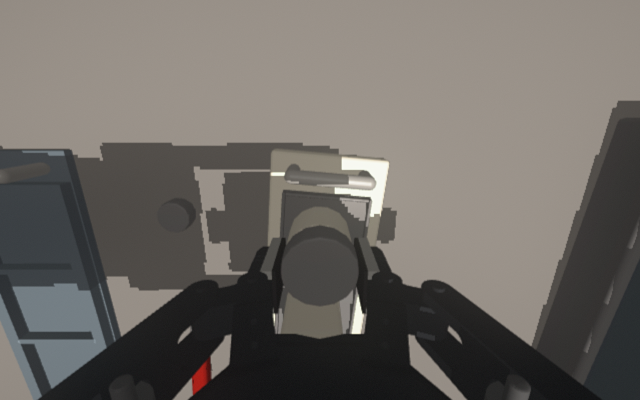

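The jar is gripped by its lid (opening 0.45, about 38 mm). Lift and carry it to the bay farthest from the tray handle.

```bash
python3 -m inch '[{"ax":0,"ay":0,"az":0,"x":0,"y":-10,"z":0,"hand":1},{"ax":0,"ay":0,"az":0,"x":0,"y":-25,"z":0,"hand":1},{"ax":0,"ay":0,"az":0,"x":0,"y":-35,"z":0,"hand":1},{"ax":0,"ay":0,"az":0,"x":0,"y":-35,"z":0,"hand":1},{"ax":0,"ay":0,"az":0,"x":0,"y":-15,"z":0,"hand":1}]'
python3 -m inch '[{"ax":0,"ay":0,"az":0,"x":-8,"y":0,"z":-7,"hand":1},{"ax":0,"ay":0,"az":0,"x":-16,"y":0,"z":-15,"hand":1},{"ax":0,"ay":0,"az":0,"x":-18,"y":0,"z":-17,"hand":1},{"ax":0,"ay":0,"az":0,"x":-18,"y":0,"z":-17,"hand":1},{"ax":0,"ay":0,"az":0,"x":-18,"y":0,"z":-17,"hand":1}]'
python3 -m inch '[{"ax":0,"ay":0,"az":0,"x":-18,"y":0,"z":-17,"hand":1},{"ax":0,"ay":0,"az":0,"x":-18,"y":0,"z":-17,"hand":1},{"ax":0,"ay":0,"az":0,"x":-18,"y":0,"z":-17,"hand":1},{"ax":0,"ay":0,"az":0,"x":-18,"y":0,"z":-17,"hand":1},{"ax":0,"ay":0,"az":0,"x":-18,"y":0,"z":-17,"hand":1}]'
python3 -m inch '[{"ax":0,"ay":0,"az":0,"x":-18,"y":0,"z":-15,"hand":1},{"ax":0,"ay":0,"az":0,"x":-8,"y":0,"z":-6,"hand":1},{"ax":0,"ay":0,"az":0,"x":0,"y":0,"z":0,"hand":1},{"ax":0,"ay":0,"az":0,"x":0,"y":0,"z":0,"hand":1}]'
```

```text
time: 5.82
eef_pos: [0.6683, 0.0791, 0.1729]
tcp_rot: [0.707, 0.003, 0.002, -0.707]
contact_force: [1.5, 1.5, 1.0]
opening: 0.446
time: 6.23
eef_pos: [0.5851, 0.0054, 0.1638]
tcp_rot: [-0.707, 0.002, 0.002, 0.707]
contact_force: [-0.3, -1.2, -0.1]
opening: 0.45
time: 6.65
eef_pos: [0.4951, -0.0792, 0.1641]
tcp_rot: [-0.706, 0.002, 0.002, 0.708]
contact_force: [-0.4, -0.1, -0.8]
opening: 0.446
time: 6.98
eef_pos: [0.4716, -0.0997, 0.166]
tcp_rot: [-0.707, 0.001, 0.0, 0.708]
contact_force: [-0.8, -0.5, -0.6]
opening: 0.446
```

```bash
python3 -m inch '[{"ax":0,"ay":0,"az":0,"x":0,"y":10,"z":0,"hand":1},{"ax":0,"ay":0,"az":0,"x":0,"y":25,"z":0,"hand":1},{"ax":0,"ay":0,"az":0,"x":0,"y":30,"z":0,"hand":1},{"ax":0,"ay":0,"az":0,"x":0,"y":25,"z":0,"hand":1},{"ax":0,"ay":0,"az":0,"x":0,"y":15,"z":0,"hand":1}]'
python3 - <<'E'
from h import *
import cv2
s=get_state();c=read_camera("wrist");print(s["eef_pos"]);cv2.imwrite("pics/w4.png",c["img"][:,:,::-1])
E
```

```text
time: 7.4
eef_pos: [0.471, -0.0982, 0.0584]
tcp_rot: [-0.706, 0.001, 0.002, 0.708]
contact_force: [0.1, 0.1, -1.8]
opening: 0.447
[ 0.47098775 -0.0982177   0.05841439]
```

View pics/w4.png

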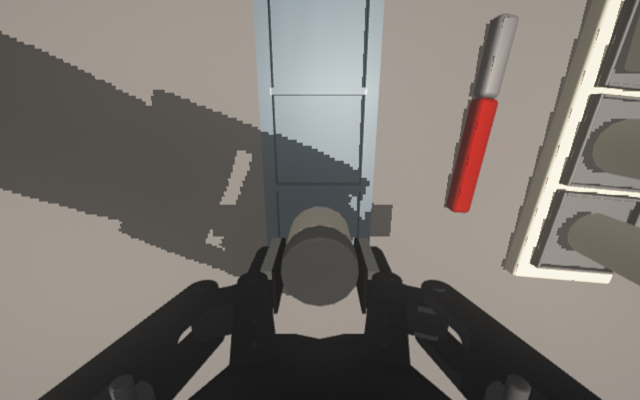

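Run:
```python
from h import *
s=get_state();c=read_camera("wrist");T=wristT(c,s)
for n,u,v,z in (("div L",275,183,.014),("div R",366,183,.014),("div2",320,92,.014),("jar far edge",320,207,.023),("lid c",320,267,.071)):
    print(n,(ray(c,u,v,z,T)*1000).round(1))
```

```text
div L [439.2 -65.9  14. ]
div R [498.6 -65.8  14. ]
div2 [468.6 -10.3  14. ]
jar far edge [468.7 -79.3  23. ]
lid c [469.  -93.6  71. ]
```

```bash
python3 -m inch '[{"ax":0,"ay":0,"az":0,"x":0,"y":6,"z":0,"hand":1},{"ax":0,"ay":0,"az":0,"x":0,"y":5,"z":0,"hand":1},{"ax":0,"ay":0,"az":0,"x":0,"y":3,"z":0,"hand":1},{"ax":0,"ay":0,"az":0,"x":0,"y":2,"z":0,"hand":1},{"ax":0,"ay":0,"az":0,"x":0,"y":0,"z":0,"hand":1}]'
```

```text
time: 7.92
eef_pos: [0.4727, -0.1, 0.0465]
tcp_rot: [0.707, 0.0, 0.0, -0.707]
contact_force: [0.2, 0.1, -0.2]
opening: 0.45
```

```bash
python3 -m inch '[{"ax":0,"ay":0,"az":0,"x":0,"y":2,"z":0,"hand":1},{"ax":0,"ay":0,"az":0,"x":0,"y":0,"z":0,"hand":1}]'; python3 -m inch '[{"ax":0,"ay":0,"az":0,"x":0,"y":2,"z":0,"hand":1},{"ax":0,"ay":0,"az":0,"x":0,"y":0,"z":0,"hand":1}]'
```

```text
time: 8.08
eef_pos: [0.4726, -0.1001, 0.0445]
tcp_rot: [0.707, 0.0, 0.0, -0.707]
contact_force: [-0.6, -0.0, -1.0]
opening: 0.448
time: 8.25
eef_pos: [0.4723, -0.1, 0.0422]
tcp_rot: [-0.707, 0.0, -0.0, 0.707]
contact_force: [0.1, -0.3, -0.9]
opening: 0.451
```

```bash
python3 -m inch '[{"ax":0,"ay":0,"az":0,"x":0,"y":1,"z":0,"hand":1},{"ax":0,"ay":0,"az":0,"x":0,"y":0,"z":0,"hand":1}]'; python3 -m inch '[{"ax":0,"ay":0,"az":0,"x":0,"y":1,"z":0,"hand":1},{"ax":0,"ay":0,"az":0,"x":0,"y":0,"z":0,"hand":1}]'
```

```text
time: 8.42
eef_pos: [0.4725, -0.1001, 0.0415]
tcp_rot: [0.707, 0.0, 0.0, -0.707]
contact_force: [-0.5, 0.5, -0.3]
opening: 0.451
time: 8.58
eef_pos: [0.4726, -0.1001, 0.0414]
tcp_rot: [-0.707, 0.0, 0.0, 0.707]
contact_force: [-3.5, 0.9, 6.9]
opening: 0.451
```

Floor contact came at TCP z 41.4 mm, as predicted. Release, retreat upward and move over to the square bottle.

```bash
python3 -m inch '[{"ax":0,"ay":0,"az":0,"x":0,"y":0,"z":0,"hand":-0.2},{"ax":0,"ay":0,"az":0,"x":0,"y":0,"z":0,"hand":-1},{"ax":0,"ay":0,"az":0,"x":0,"y":0,"z":0,"hand":-1},{"ax":0,"ay":0,"az":0,"x":0,"y":0,"z":0,"hand":-1},{"ax":0,"ay":0,"az":0,"x":0,"y":0,"z":0,"hand":-1}]'
python3 -m inch '[{"ax":0,"ay":0,"az":0,"x":0,"y":-10,"z":0,"hand":-1},{"ax":0,"ay":0,"az":0,"x":0,"y":-20,"z":0,"hand":-1},{"ax":0,"ay":0,"az":0,"x":0,"y":-30,"z":0,"hand":-1},{"ax":0,"ay":0,"az":0,"x":0,"y":-30,"z":0,"hand":-1},{"ax":0,"ay":0,"az":0,"x":0,"y":-20,"z":0,"hand":-1}]'
python3 -m inch '[{"ax":0,"ay":0,"az":0,"x":25,"y":0,"z":15,"hand":-1},{"ax":0,"ay":0,"az":0,"x":25,"y":0,"z":15,"hand":-1},{"ax":0,"ay":0,"az":0,"x":25,"y":0,"z":15,"hand":-1},{"ax":0,"ay":0,"az":0,"x":25,"y":0,"z":15,"hand":-1},{"ax":0,"ay":0,"az":0,"x":25,"y":0,"z":15,"hand":-1}]'
python3 -m inch '[{"ax":0,"ay":0,"az":0,"x":25,"y":0,"z":15,"hand":-1},{"ax":0,"ay":0,"az":0,"x":25,"y":0,"z":15,"hand":-1},{"ax":0,"ay":0,"az":0,"x":15,"y":0,"z":12,"hand":-1},{"ax":0,"ay":0,"az":0,"x":0,"y":0,"z":0,"hand":-1},{"ax":0,"ay":0,"az":0,"x":0,"y":0,"z":0,"hand":-1}]'
python3 - <<'E'
from h import *
import cv2
s=get_state();c=read_camera("wrist");print(s["eef_pos"]);cv2.imwrite("pics/w5.png",c["img"][:,:,::-1])
c=read_camera("top");i=c["img"][:,:,::-1];cv2.imwrite("pics/t5.png",i)
E
```

```text
time: 9.0
eef_pos: [0.4723, -0.0999, 0.0401]
tcp_rot: [-0.707, 0.0, 0.0, 0.707]
contact_force: [-0.9, -0.2, -0.8]
opening: 1.0
time: 9.42
eef_pos: [0.4735, -0.1004, 0.1539]
tcp_rot: [0.708, 0.001, 0.001, -0.707]
contact_force: [0.7, -0.3, 0.6]
opening: 0.997
time: 9.83
eef_pos: [0.5986, -0.0242, 0.1512]
tcp_rot: [0.707, 0.0, 0.0, -0.707]
contact_force: [0.6, -0.7, -0.3]
opening: 1.001
time: 10.25
eef_pos: [0.6627, 0.0176, 0.1506]
tcp_rot: [0.707, 0.0, -0.001, -0.707]
contact_force: [-0.5, 0.0, -0.5]
opening: 0.997
[0.66265145 0.01756509 0.1505651 ]
```

View pics/w5.png

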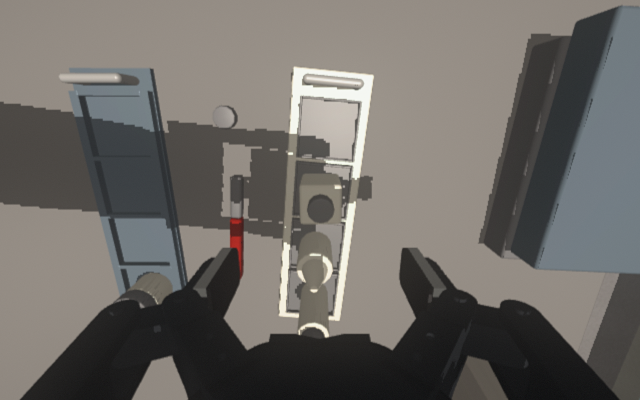

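The square bottle (cap at 320,208) is centred and its sides are parallel to the jaws; the jar stands in its bay (about 147,288). Descend and grip.

```bash
python3 -m inch '[{"ax":0,"ay":0,"az":0,"x":0,"y":20,"z":0,"hand":-1},{"ax":0,"ay":0,"az":0,"x":0,"y":30,"z":0,"hand":-1},{"ax":0,"ay":0,"az":0,"x":0,"y":30,"z":0,"hand":-1},{"ax":0,"ay":0,"az":0,"x":0,"y":20,"z":0,"hand":-1},{"ax":0,"ay":0,"az":0,"x":0,"y":10,"z":0,"hand":-1}]' 50
python3 -m inch '[{"ax":0,"ay":0,"az":0,"x":0,"y":0,"z":0,"hand":1},{"ax":0,"ay":0,"az":0,"x":0,"y":0,"z":0,"hand":1},{"ax":0,"ay":0,"az":0,"x":0,"y":0,"z":0,"hand":1},{"ax":0,"ay":0,"az":0,"x":0,"y":0,"z":0,"hand":1},{"ax":0,"ay":0,"az":0,"x":0,"y":0,"z":0,"hand":1}]' 50
python3 -m inch '[{"ax":0,"ay":0,"az":0,"x":0,"y":0,"z":0,"hand":1},{"ax":0,"ay":0,"az":0,"x":0,"y":0,"z":0,"hand":1},{"ax":0,"ay":0,"az":0,"x":0,"y":0,"z":0,"hand":1},{"ax":0,"ay":0,"az":0,"x":0,"y":0,"z":0,"hand":1}]'
```

```text
time: 10.77
eef_pos: [0.6591, 0.0164, 0.0367]
tcp_rot: [-0.707, 0.003, 0.002, 0.707]
contact_force: [-0.8, 0.5, -0.6]
opening: 1.0
time: 11.18
eef_pos: [0.6642, 0.0168, 0.0431]
tcp_rot: [0.707, 0.002, 0.002, -0.707]
contact_force: [0.6, -0.5, 0.5]
opening: 0.414
time: 11.52
eef_pos: [0.6642, 0.0167, 0.043]
tcp_rot: [0.707, 0.002, 0.001, -0.707]
contact_force: [0.1, -0.7, 5.5]
opening: 0.414
```

```bash
python3 -m inch '[{"ax":0,"ay":0,"az":0,"x":0,"y":-10,"z":0,"hand":1},{"ax":0,"ay":0,"az":0,"x":0,"y":-25,"z":0,"hand":1},{"ax":0,"ay":0,"az":0,"x":0,"y":-35,"z":0,"hand":1},{"ax":0,"ay":0,"az":0,"x":0,"y":-30,"z":0,"hand":1},{"ax":0,"ay":0,"az":0,"x":0,"y":-10,"z":0,"hand":1}]' | head -2
python3 -m inch '[{"ax":0,"ay":0,"az":0,"x":-8,"y":0,"z":-2,"hand":1},{"ax":0,"ay":0,"az":0,"x":-16,"y":0,"z":-5,"hand":1},{"ax":0,"ay":0,"az":0,"x":-20,"y":0,"z":-6,"hand":1},{"ax":0,"ay":0,"az":0,"x":-20,"y":0,"z":-6,"hand":1},{"ax":0,"ay":0,"az":0,"x":-20,"y":0,"z":-6,"hand":1}]' | head -2
python3 -m inch '[{"ax":0,"ay":0,"az":0,"x":-20,"y":0,"z":-6,"hand":1},{"ax":0,"ay":0,"az":0,"x":-20,"y":0,"z":-6,"hand":1},{"ax":0,"ay":0,"az":0,"x":-20,"y":0,"z":-6,"hand":1},{"ax":0,"ay":0,"az":0,"x":-20,"y":0,"z":-6,"hand":1},{"ax":0,"ay":0,"az":0,"x":-18,"y":0,"z":-6,"hand":1}]' | head -2
python3 -m inch '[{"ax":0,"ay":0,"az":0,"x":-10,"y":0,"z":-3,"hand":1},{"ax":0,"ay":0,"az":0,"x":0,"y":0,"z":0,"hand":1},{"ax":0,"ay":0,"az":0,"x":0,"y":0,"z":0,"hand":1}]'
```

```text
time: 11.93
eef_pos: [0.6649, 0.0169, 0.1566]
time: 12.35
eef_pos: [0.5751, -0.0078, 0.1471]
time: 12.77
eef_pos: [0.4768, -0.0376, 0.1472]
time: 13.02
eef_pos: [0.4697, -0.0408, 0.1493]
tcp_rot: [-0.707, 0.001, 0.0, 0.707]
contact_force: [0.5, -0.6, -0.0]
opening: 0.413
```

```bash
python3 -m inch '[{"ax":0,"ay":0,"az":0,"x":1,"y":10,"z":0,"hand":1},{"ax":0,"ay":0,"az":0,"x":0,"y":25,"z":0,"hand":1},{"ax":0,"ay":0,"az":0,"x":0,"y":30,"z":0,"hand":1},{"ax":0,"ay":0,"az":0,"x":0,"y":22,"z":0,"hand":1},{"ax":0,"ay":0,"az":0,"x":0,"y":13,"z":0,"hand":1}]'
python3 -m inch '[{"ax":0,"ay":0,"az":0,"x":0,"y":0,"z":0,"hand":1}]'
python3 - <<'E'
from h import *
import cv2
s=get_state();c=read_camera("wrist");print(s["eef_pos"]);cv2.imwrite("pics/w6.png",c["img"][:,:,::-1])
E
```

```text
time: 13.43
eef_pos: [0.4702, -0.0401, 0.0466]
tcp_rot: [-0.707, 0.001, 0.002, 0.708]
contact_force: [0.3, -0.2, -0.2]
opening: 0.415
time: 13.52
eef_pos: [0.4692, -0.0399, 0.0461]
tcp_rot: [-0.706, 0.003, 0.003, 0.708]
contact_force: [0.0, 0.5, -0.2]
opening: 0.411
[ 0.46915052 -0.03988126  0.04608595]
```

View pics/w6.png

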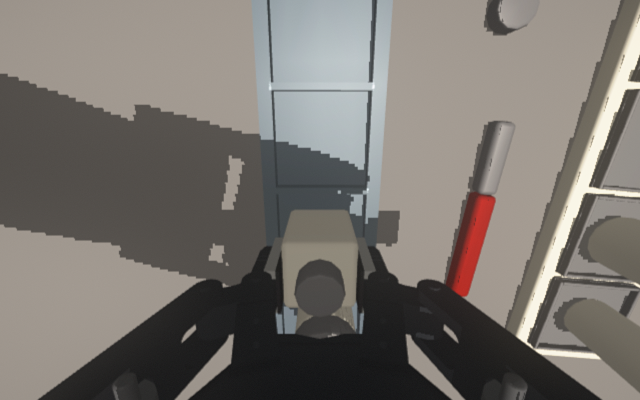

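The square's edge (row 210) sits behind the divider (row 186) by the same amount as the jar did. It's inside its bay, so lower it gently.

```bash
python3 -m inch '[{"ax":0,"ay":0,"az":0,"x":0,"y":4,"z":0,"hand":1},{"ax":0,"ay":0,"az":0,"x":0,"y":3,"z":0,"hand":1},{"ax":0,"ay":0,"az":0,"x":0,"y":3,"z":0,"hand":1},{"ax":0,"ay":0,"az":0,"x":0,"y":0,"z":0,"hand":1},{"ax":0,"ay":0,"az":0,"x":0,"y":0,"z":0,"hand":1}]'
python3 -m inch '[{"ax":0,"ay":0,"az":0,"x":0,"y":2,"z":0,"hand":1},{"ax":0,"ay":0,"az":0,"x":0,"y":0,"z":0,"hand":1},{"ax":0,"ay":0,"az":0,"x":0,"y":0,"z":0,"hand":1}]'
```

```text
time: 13.98
eef_pos: [0.4717, -0.041, 0.0407]
tcp_rot: [0.707, 0.0, 0.0, -0.707]
contact_force: [0.6, 0.7, -0.1]
opening: 0.411
time: 14.23
eef_pos: [0.4715, -0.041, 0.0384]
tcp_rot: [0.707, 0.0, 0.0, -0.707]
contact_force: [0.3, 0.4, -1.1]
opening: 0.413
```

```bash
python3 -m inch '[{"ax":0,"ay":0,"az":0,"x":0,"y":2,"z":0,"hand":1},{"ax":0,"ay":0,"az":0,"x":0,"y":1,"z":0,"hand":1},{"ax":0,"ay":0,"az":0,"x":0,"y":0,"z":0,"hand":1}]'
python3 -m inch '[{"ax":0,"ay":0,"az":0,"x":0,"y":1,"z":0,"hand":1},{"ax":0,"ay":0,"az":0,"x":0,"y":0,"z":0,"hand":1},{"ax":0,"ay":0,"az":0,"x":0,"y":0,"z":0,"hand":1}]'
```

```text
time: 14.48
eef_pos: [0.4712, -0.0409, 0.035]
tcp_rot: [-0.707, 0.0, 0.0, 0.707]
contact_force: [0.1, 0.4, -0.9]
opening: 0.411
time: 14.73
eef_pos: [0.4714, -0.041, 0.035]
tcp_rot: [-0.707, 0.0, 0.0, 0.707]
contact_force: [-2.8, 0.2, 4.8]
opening: 0.412
```

Contact at z 35.0, as predicted. Release, move over to the dropper and look.

```bash
python3 -m inch '[{"ax":0,"ay":0,"az":0,"x":0,"y":0,"z":0,"hand":-0.2},{"ax":0,"ay":0,"az":0,"x":0,"y":0,"z":0,"hand":-1},{"ax":0,"ay":0,"az":0,"x":0,"y":0,"z":0,"hand":-1},{"ax":0,"ay":0,"az":0,"x":0,"y":0,"z":0,"hand":-1},{"ax":0,"ay":0,"az":0,"x":0,"y":0,"z":0,"hand":-1}]' | head -2
python3 -m inch '[{"ax":0,"ay":0,"az":0,"x":0,"y":-10,"z":0,"hand":-1},{"ax":0,"ay":0,"az":0,"x":0,"y":-25,"z":0,"hand":-1},{"ax":0,"ay":0,"az":0,"x":0,"y":-35,"z":0,"hand":-1},{"ax":0,"ay":0,"az":0,"x":0,"y":-35,"z":0,"hand":-1},{"ax":0,"ay":0,"az":0,"x":0,"y":-15,"z":0,"hand":-1}]' | head -2
python3 -m inch '[{"ax":0,"ay":0,"az":0,"x":25,"y":0,"z":0,"hand":-1},{"ax":0,"ay":0,"az":0,"x":25,"y":0,"z":0,"hand":-1},{"ax":0,"ay":0,"az":0,"x":25,"y":0,"z":0,"hand":-1},{"ax":0,"ay":0,"az":0,"x":25,"y":0,"z":0,"hand":-1},{"ax":0,"ay":0,"az":0,"x":25,"y":0,"z":0,"hand":-1}]' | head -2
python3 -m inch '[{"ax":0,"ay":0,"az":0,"x":25,"y":0,"z":0,"hand":-1},{"ax":0,"ay":0,"az":0,"x":22,"y":0,"z":-1,"hand":-1},{"ax":0,"ay":0,"az":0,"x":12,"y":0,"z":-1,"hand":-1},{"ax":0,"ay":0,"az":0,"x":0,"y":0,"z":0,"hand":-1},{"ax":0,"ay":0,"az":0,"x":0,"y":0,"z":0,"hand":-1}]'
python3 - <<'E'
from h import *
import cv2
s=get_state();c=read_camera("wrist");print(s["eef_pos"]);cv2.imwrite("pics/w7.png",c["img"][:,:,::-1])
E
```

```text
time: 15.15
eef_pos: [0.4714, -0.041, 0.0342]
time: 15.57
eef_pos: [0.4738, -0.0416, 0.16]
time: 15.98
eef_pos: [0.5976, -0.0409, 0.1552]
time: 16.4
eef_pos: [0.6555, -0.043, 0.1545]
tcp_rot: [-0.707, 0.0, 0.0, 0.707]
contact_force: [-0.2, 0.2, -0.9]
opening: 1.002
[ 0.65546236 -0.04296928  0.1545418 ]
```

View pics/w7.png

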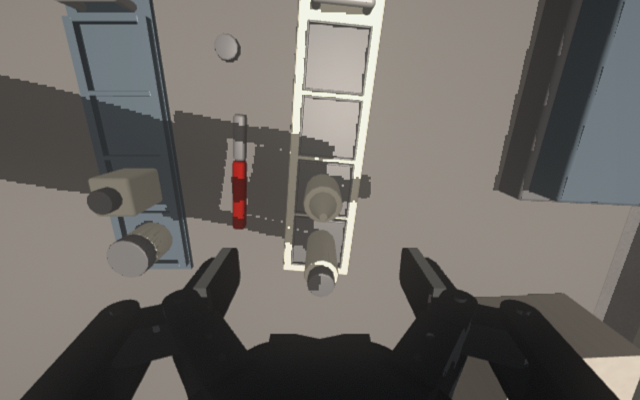

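Dropper (323,200) is centred; jar and square stand upright in their bays. Descend and grip.

```bash
python3 -m inch '[{"ax":0,"ay":0,"az":0,"x":0,"y":20,"z":0,"hand":-1},{"ax":0,"ay":0,"az":0,"x":0,"y":30,"z":0,"hand":-1},{"ax":0,"ay":0,"az":0,"x":0,"y":32,"z":0,"hand":-1},{"ax":0,"ay":0,"az":0,"x":0,"y":22,"z":0,"hand":-1},{"ax":0,"ay":0,"az":0,"x":0,"y":11,"z":0,"hand":-1}]' 50
python3 -m inch '[{"ax":0,"ay":0,"az":0,"x":0,"y":0,"z":0,"hand":1},{"ax":0,"ay":0,"az":0,"x":0,"y":0,"z":0,"hand":1},{"ax":0,"ay":0,"az":0,"x":0,"y":0,"z":0,"hand":1},{"ax":0,"ay":0,"az":0,"x":0,"y":0,"z":0,"hand":1},{"ax":0,"ay":0,"az":0,"x":0,"y":0,"z":0,"hand":1}]' 50
python3 -m inch '[{"ax":0,"ay":0,"az":0,"x":0,"y":0,"z":0,"hand":1},{"ax":0,"ay":0,"az":0,"x":0,"y":0,"z":0,"hand":1},{"ax":0,"ay":0,"az":0,"x":0,"y":0,"z":0,"hand":1},{"ax":0,"ay":0,"az":0,"x":0,"y":0,"z":0,"hand":1}]'
```

```text
time: 16.87
eef_pos: [0.6518, -0.0423, 0.0356]
tcp_rot: [-0.707, 0.002, 0.002, 0.708]
contact_force: [-1.0, -0.2, 0.5]
opening: 1.0
time: 17.28
eef_pos: [0.6572, -0.0433, 0.0421]
tcp_rot: [0.707, 0.002, 0.002, -0.707]
contact_force: [0.6, -0.3, 5.1]
opening: 0.383
time: 17.62
eef_pos: [0.6572, -0.0433, 0.0421]
tcp_rot: [0.707, 0.002, 0.001, -0.707]
contact_force: [-0.7, -0.2, 5.3]
opening: 0.386
```

```bash
python3 -m inch '[{"ax":0,"ay":0,"az":0,"x":0,"y":-10,"z":0,"hand":1},{"ax":0,"ay":0,"az":0,"x":0,"y":-25,"z":0,"hand":1},{"ax":0,"ay":0,"az":0,"x":0,"y":-35,"z":0,"hand":1},{"ax":0,"ay":0,"az":0,"x":0,"y":-30,"z":0,"hand":1},{"ax":0,"ay":0,"az":0,"x":0,"y":-10,"z":0,"hand":1}]' | head -2
python3 -m inch '[{"ax":0,"ay":0,"az":0,"x":-8,"y":0,"z":2,"hand":1},{"ax":0,"ay":0,"az":0,"x":-16,"y":0,"z":5,"hand":1},{"ax":0,"ay":0,"az":0,"x":-20,"y":0,"z":7,"hand":1},{"ax":0,"ay":0,"az":0,"x":-20,"y":0,"z":7,"hand":1},{"ax":0,"ay":0,"az":0,"x":-20,"y":0,"z":7,"hand":1}]' | head -2
python3 -m inch '[{"ax":0,"ay":0,"az":0,"x":-20,"y":0,"z":7,"hand":1},{"ax":0,"ay":0,"az":0,"x":-20,"y":0,"z":7,"hand":1},{"ax":0,"ay":0,"az":0,"x":-20,"y":0,"z":7,"hand":1},{"ax":0,"ay":0,"az":0,"x":-20,"y":0,"z":7,"hand":1},{"ax":0,"ay":0,"az":0,"x":-14,"y":0,"z":5,"hand":1}]' | head -2
python3 -m inch '[{"ax":0,"ay":0,"az":0,"x":-7,"y":0,"z":2,"hand":1},{"ax":0,"ay":0,"az":0,"x":0,"y":0,"z":0,"hand":1},{"ax":0,"ay":0,"az":0,"x":0,"y":0,"z":0,"hand":1}]'
```

```text
time: 18.03
eef_pos: [0.658, -0.0435, 0.1557]
time: 18.45
eef_pos: [0.5682, -0.0142, 0.1463]
time: 18.87
eef_pos: [0.4733, 0.0191, 0.1462]
time: 19.12
eef_pos: [0.4699, 0.0201, 0.1484]
tcp_rot: [-0.707, 0.0, 0.0, 0.707]
contact_force: [0.9, 0.9, 0.0]
opening: 0.387
```

Down to just above the tray, then a look.

```bash
python3 -m inch '[{"ax":0,"ay":0,"az":0,"x":1,"y":10,"z":0,"hand":1},{"ax":0,"ay":0,"az":0,"x":0,"y":25,"z":0,"hand":1},{"ax":0,"ay":0,"az":0,"x":0,"y":30,"z":0,"hand":1},{"ax":0,"ay":0,"az":0,"x":0,"y":22,"z":0,"hand":1},{"ax":0,"ay":0,"az":0,"x":0,"y":13,"z":0,"hand":1}]' | head -2
python3 -m inch '[{"ax":0,"ay":0,"az":0,"x":0,"y":0,"z":0,"hand":1},{"ax":0,"ay":0,"az":0,"x":0,"y":0,"z":0,"hand":1}]'
python3 - <<'E'
from h import *
import cv2
s=get_state();c=read_camera("wrist");print(s["eef_pos"]);cv2.imwrite("pics/w8.png",c["img"][:,:,::-1])
E
```

```text
time: 19.53
eef_pos: [0.47, 0.0199, 0.0456]
time: 19.7
eef_pos: [0.4712, 0.0198, 0.0481]
tcp_rot: [-0.707, 0.001, 0.001, 0.707]
contact_force: [0.7, 0.7, -0.8]
opening: 0.385
[0.47121346 0.01984297 0.04808021]
```

View pics/w8.png

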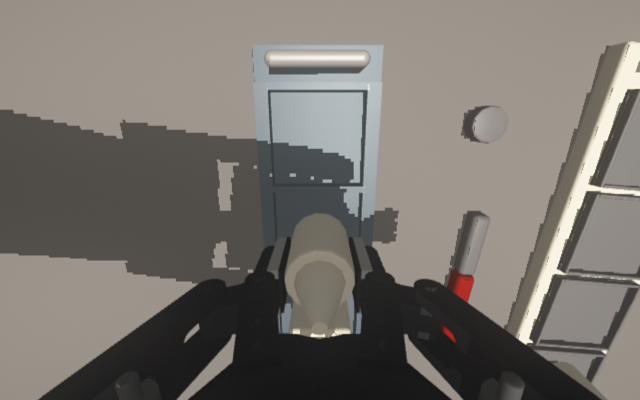

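The dropper is behind the divider (row 186), inside its bay and upright. Lower it.

```bash
python3 -m inch '[{"ax":0,"ay":0,"az":0,"x":0,"y":4,"z":0,"hand":1},{"ax":0,"ay":0,"az":0,"x":0,"y":3,"z":0,"hand":1},{"ax":0,"ay":0,"az":0,"x":0,"y":3,"z":0,"hand":1},{"ax":0,"ay":0,"az":0,"x":0,"y":2,"z":0,"hand":1},{"ax":0,"ay":0,"az":0,"x":0,"y":0,"z":0,"hand":1}]'|head -2
python3 -m inch '[{"ax":0,"ay":0,"az":0,"x":0,"y":1,"z":0,"hand":1},{"ax":0,"ay":0,"az":0,"x":0,"y":1,"z":0,"hand":1},{"ax":0,"ay":0,"az":0,"x":0,"y":1,"z":0,"hand":1},{"ax":0,"ay":0,"az":0,"x":0,"y":0,"z":0,"hand":1},{"ax":0,"ay":0,"az":0,"x":0,"y":0,"z":0,"hand":1}]'
```

```text
time: 20.17
eef_pos: [0.4712, 0.0201, 0.0371]
time: 20.58
eef_pos: [0.4714, 0.02, 0.0343]
tcp_rot: [-0.707, 0.0, 0.0, 0.707]
contact_force: [0.1, 1.0, -0.7]
opening: 0.384
```

```bash
python3 -m inch '[{"ax":0,"ay":0,"az":0,"x":0,"y":1,"z":0,"hand":1},{"ax":0,"ay":0,"az":0,"x":0,"y":0,"z":0,"hand":1},{"ax":0,"ay":0,"az":0,"x":0,"y":0,"z":0,"hand":-0.2},{"ax":0,"ay":0,"az":0,"x":0,"y":0,"z":0,"hand":-1},{"ax":0,"ay":0,"az":0,"x":0,"y":0,"z":0,"hand":-1}]'
python3 -m inch '[{"ax":0,"ay":0,"az":0,"x":0,"y":0,"z":0,"hand":-1},{"ax":0,"ay":0,"az":0,"x":0,"y":0,"z":0,"hand":-1},{"ax":0,"ay":0,"az":0,"x":0,"y":-10,"z":0,"hand":-1},{"ax":0,"ay":0,"az":0,"x":0,"y":-25,"z":0,"hand":-1},{"ax":0,"ay":0,"az":0,"x":0,"y":-40,"z":0,"hand":-1}]' 
python3 -m inch '[{"ax":0,"ay":0,"az":0,"x":0,"y":-40,"z":0,"hand":-1},{"ax":0,"ay":0,"az":0,"x":20,"y":-10,"z":-13,"hand":-1},{"ax":0,"ay":0,"az":0,"x":24,"y":0,"z":-16,"hand":-1},{"ax":0,"ay":0,"az":0,"x":24,"y":0,"z":-16,"hand":-1},{"ax":0,"ay":0,"az":0,"x":24,"y":0,"z":-16,"hand":-1}]' | head -2
python3 -m inch '[{"ax":0,"ay":0,"az":0,"x":24,"y":0,"z":-16,"hand":-1},{"ax":0,"ay":0,"az":0,"x":24,"y":0,"z":-16,"hand":-1},{"ax":0,"ay":0,"az":0,"x":24,"y":0,"z":-16,"hand":-1},{"ax":0,"ay":0,"az":0,"x":18,"y":0,"z":-12,"hand":-1},{"ax":0,"ay":0,"az":0,"x":0,"y":0,"z":0,"hand":-1}]'
python3 -m inch '[{"ax":0,"ay":0,"az":0,"x":0,"y":0,"z":0,"hand":-1},{"ax":0,"ay":0,"az":0,"x":0,"y":0,"z":0,"hand":-1}]'
python3 - <<'E'
from h import *
import cv2
s=get_state();c=read_camera("wrist");print(s["eef_pos"]);cv2.imwrite("pics/w9.png",c["img"][:,:,::-1])
E
```

```text
time: 21.0
eef_pos: [0.4715, 0.02, 0.0333]
tcp_rot: [0.707, 0.0, 0.0, -0.707]
contact_force: [0.1, 0.5, -0.1]
opening: 0.791
time: 21.42
eef_pos: [0.4682, 0.0205, 0.106]
tcp_rot: [-0.707, 0.003, 0.003, 0.708]
contact_force: [1.1, -0.1, -0.9]
opening: 1.001
time: 21.83
eef_pos: [0.5647, -0.0416, 0.1601]
time: 22.25
eef_pos: [0.6561, -0.1036, 0.1593]
tcp_rot: [0.708, 0.0, 0.002, -0.707]
contact_force: [-1.6, 0.4, 0.6]
opening: 0.997
time: 22.42
eef_pos: [0.6528, -0.1006, 0.1583]
tcp_rot: [-0.707, 0.0, 0.0, 0.707]
contact_force: [-0.1, 0.8, 0.4]
opening: 1.005
[ 0.6527557  -0.10055463  0.15832088]
```

View pics/w9.png

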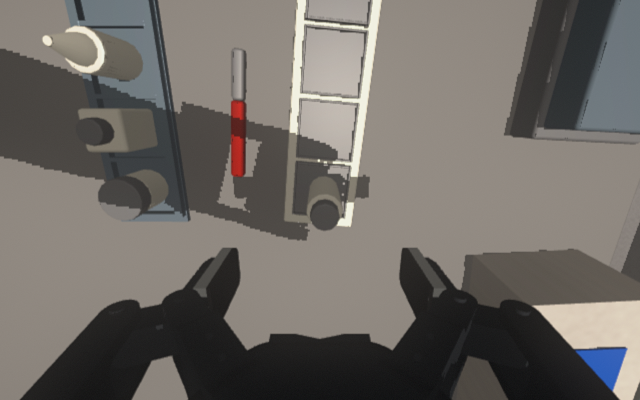

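The slim bottle (cap 324,215) is centred; the three placed bottles stand upright. Descend and grip.

```bash
python3 -m inch '[{"ax":0,"ay":0,"az":0,"x":1,"y":20,"z":0,"hand":-1},{"ax":0,"ay":0,"az":0,"x":0,"y":30,"z":0,"hand":-1},{"ax":0,"ay":0,"az":0,"x":0,"y":32,"z":0,"hand":-1},{"ax":0,"ay":0,"az":0,"x":0,"y":19,"z":0,"hand":-1},{"ax":0,"ay":0,"az":0,"x":0,"y":10,"z":0,"hand":-1}]' 50
python3 -m inch '[{"ax":0,"ay":0,"az":0,"x":0,"y":0,"z":0,"hand":1},{"ax":0,"ay":0,"az":0,"x":0,"y":0,"z":0,"hand":1},{"ax":0,"ay":0,"az":0,"x":0,"y":0,"z":0,"hand":1},{"ax":0,"ay":0,"az":0,"x":0,"y":0,"z":0,"hand":1},{"ax":0,"ay":0,"az":0,"x":0,"y":0,"z":0,"hand":1}]' 50
python3 -m inch '[{"ax":0,"ay":0,"az":0,"x":0,"y":0,"z":0,"hand":1},{"ax":0,"ay":0,"az":0,"x":0,"y":0,"z":0,"hand":1},{"ax":0,"ay":0,"az":0,"x":0,"y":0,"z":0,"hand":1},{"ax":0,"ay":0,"az":0,"x":0,"y":0,"z":0,"hand":1}]'
```

```text
time: 22.88
eef_pos: [0.6513, -0.0994, 0.0438]
tcp_rot: [-0.706, 0.002, 0.002, 0.708]
contact_force: [-0.4, -0.1, -0.1]
opening: 0.997
time: 23.3
eef_pos: [0.6558, -0.1014, 0.0498]
tcp_rot: [0.708, 0.001, 0.001, -0.707]
contact_force: [-0.3, 0.2, 1.9]
opening: 0.334
time: 23.63
eef_pos: [0.6559, -0.1014, 0.0497]
tcp_rot: [0.707, 0.001, 0.001, -0.707]
contact_force: [-1.3, 0.1, 6.6]
opening: 0.338
```

```bash
python3 -m inch '[{"ax":0,"ay":0,"az":0,"x":0,"y":-10,"z":0,"hand":1},{"ax":0,"ay":0,"az":0,"x":0,"y":-25,"z":0,"hand":1},{"ax":0,"ay":0,"az":0,"x":0,"y":-35,"z":0,"hand":1},{"ax":0,"ay":0,"az":0,"x":0,"y":-30,"z":0,"hand":1},{"ax":0,"ay":0,"az":0,"x":0,"y":-15,"z":0,"hand":1}]' | head -2
python3 -m inch '[{"ax":0,"ay":0,"az":0,"x":-8,"y":0,"z":7,"hand":1},{"ax":0,"ay":0,"az":0,"x":-15,"y":0,"z":15,"hand":1},{"ax":0,"ay":0,"az":0,"x":-17,"y":0,"z":17,"hand":1},{"ax":0,"ay":0,"az":0,"x":-17,"y":0,"z":17,"hand":1},{"ax":0,"ay":0,"az":0,"x":-17,"y":0,"z":17,"hand":1}]' | head -2
python3 -m inch '[{"ax":0,"ay":0,"az":0,"x":-17,"y":0,"z":17,"hand":1},{"ax":0,"ay":0,"az":0,"x":-17,"y":0,"z":17,"hand":1},{"ax":0,"ay":0,"az":0,"x":-17,"y":0,"z":17,"hand":1},{"ax":0,"ay":0,"az":0,"x":-17,"y":0,"z":17,"hand":1},{"ax":0,"ay":0,"az":0,"x":-17,"y":0,"z":17,"hand":1}]' | head -2
python3 -m inch '[{"ax":0,"ay":0,"az":0,"x":-16,"y":0,"z":14,"hand":1},{"ax":0,"ay":0,"az":0,"x":-8,"y":0,"z":8,"hand":1},{"ax":0,"ay":0,"az":0,"x":0,"y":0,"z":0,"hand":1},{"ax":0,"ay":0,"az":0,"x":0,"y":0,"z":0,"hand":1},{"ax":0,"ay":0,"az":0,"x":0,"y":0,"z":0,"hand":1}]'
```

```text
time: 24.05
eef_pos: [0.6562, -0.1015, 0.1675]
time: 24.47
eef_pos: [0.5774, -0.0266, 0.1593]
time: 24.88
eef_pos: [0.4922, 0.0582, 0.1595]
time: 25.3
eef_pos: [0.4718, 0.0786, 0.162]
tcp_rot: [0.707, -0.0, 0.0, -0.707]
contact_force: [-0.3, 0.3, -0.8]
opening: 0.339
```

```bash
python3 -m inch '[{"ax":0,"ay":0,"az":0,"x":0,"y":10,"z":1,"hand":1},{"ax":0,"ay":0,"az":0,"x":0,"y":25,"z":0,"hand":1},{"ax":0,"ay":0,"az":0,"x":0,"y":30,"z":0,"hand":1},{"ax":0,"ay":0,"az":0,"x":0,"y":25,"z":0,"hand":1},{"ax":0,"ay":0,"az":0,"x":0,"y":15,"z":0,"hand":1}]' | head -2
python3 -m inch '[{"ax":0,"ay":0,"az":0,"x":0,"y":0,"z":0,"hand":1},{"ax":0,"ay":0,"az":0,"x":0,"y":0,"z":0,"hand":1}]'
python3 - <<'E'
from h import *
import cv2
s=get_state();c=read_camera("wrist");print(s["eef_pos"]);cv2.imwrite("pics/w10.png",c["img"][:,:,::-1])
E
```

```text
time: 25.72
eef_pos: [0.4699, 0.0794, 0.0537]
time: 25.88
eef_pos: [0.471, 0.0795, 0.0561]
tcp_rot: [-0.707, 0.001, 0.001, 0.707]
contact_force: [1.0, -0.7, -0.6]
opening: 0.343
[0.47099358 0.07952595 0.05606321]
```

View pics/w10.png

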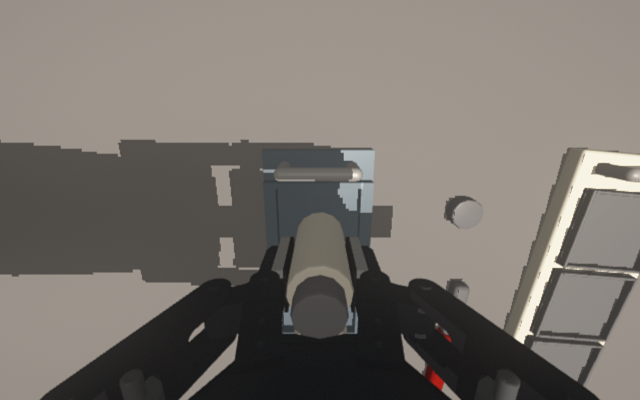

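The slim bottle's base (row 213) is inside the handle-side wall (row 182). Lower it.

```bash
python3 -m inch '[{"ax":0,"ay":0,"az":0,"x":0,"y":4,"z":0,"hand":1},{"ax":0,"ay":0,"az":0,"x":0,"y":3,"z":0,"hand":1},{"ax":0,"ay":0,"az":0,"x":0,"y":3,"z":0,"hand":1},{"ax":0,"ay":0,"az":0,"x":0,"y":2,"z":0,"hand":1},{"ax":0,"ay":0,"az":0,"x":0,"y":0,"z":0,"hand":1}]'|head -2
python3 -m inch '[{"ax":0,"ay":0,"az":0,"x":0,"y":1,"z":0,"hand":1},{"ax":0,"ay":0,"az":0,"x":0,"y":1,"z":0,"hand":1},{"ax":0,"ay":0,"az":0,"x":0,"y":1,"z":0,"hand":1},{"ax":0,"ay":0,"az":0,"x":0,"y":0,"z":0,"hand":1},{"ax":0,"ay":0,"az":0,"x":0,"y":0,"z":0,"hand":1}]'
```

```text
time: 26.35
eef_pos: [0.4712, 0.08, 0.0452]
time: 26.77
eef_pos: [0.4714, 0.08, 0.0423]
tcp_rot: [-0.707, 0.0, 0.0, 0.707]
contact_force: [0.1, -0.1, -1.2]
opening: 0.338
```

Touch down, release, go straight up, back off to the +y side and take final views.

```bash
python3 -m inch '[{"ax":0,"ay":0,"az":0,"x":0,"y":1,"z":0,"hand":1},{"ax":0,"ay":0,"az":0,"x":0,"y":0,"z":0,"hand":1},{"ax":0,"ay":0,"az":0,"x":0,"y":0,"z":0,"hand":-0.2},{"ax":0,"ay":0,"az":0,"x":0,"y":0,"z":0,"hand":-1},{"ax":0,"ay":0,"az":0,"x":0,"y":0,"z":0,"hand":-1}]'
python3 -m inch '[{"ax":0,"ay":0,"az":0,"x":0,"y":0,"z":0,"hand":-1},{"ax":0,"ay":0,"az":0,"x":0,"y":0,"z":0,"hand":-1},{"ax":0,"ay":0,"az":0,"x":0,"y":-10,"z":0,"hand":-1},{"ax":0,"ay":0,"az":0,"x":0,"y":-25,"z":0,"hand":-1},{"ax":0,"ay":0,"az":0,"x":0,"y":-40,"z":0,"hand":-1}]'
python3 -m inch '[{"ax":0,"ay":0,"az":0,"x":0,"y":-40,"z":0,"hand":-1},{"ax":0,"ay":0,"az":0,"x":0,"y":-20,"z":0,"hand":-1},{"ax":0,"ay":0,"az":0,"x":0,"y":0,"z":30,"hand":-1},{"ax":0,"ay":0,"az":0,"x":0,"y":0,"z":40,"hand":-1},{"ax":0,"ay":0,"az":0,"x":0,"y":0,"z":40,"hand":-1}]'
python3 -m inch '[{"ax":0,"ay":0,"az":0,"x":0,"y":0,"z":40,"hand":-1},{"ax":0,"ay":0,"az":0,"x":0,"y":0,"z":40,"hand":-1},{"ax":0,"ay":0,"az":0,"x":0,"y":0,"z":30,"hand":-1},{"ax":0,"ay":0,"az":0,"x":0,"y":0,"z":0,"hand":-1},{"ax":0,"ay":0,"az":0,"x":0,"y":0,"z":0,"hand":-1}]'
python3 - <<'E'
from h import *
import cv2
a=read_camera("top")["img"][:,:,::-1];b=read_camera("scene")["img"][:,:,::-1]
a=cv2.resize(a[225:325,220:420],(800,400),interpolation=cv2.INTER_CUBIC)
cv2.imwrite("pics/f1.png",a); cv2.imwrite("pics/f2.png",cv2.resize(b[100:340,190:470],(700,600),interpolation=cv2.INTER_CUBIC))
E
```

```text
time: 27.18
eef_pos: [0.4714, 0.08, 0.0413]
tcp_rot: [-0.707, -0.0, -0.0, 0.707]
contact_force: [-0.6, -0.5, -0.7]
opening: 0.752
time: 27.6
eef_pos: [0.4682, 0.0801, 0.1139]
tcp_rot: [-0.707, 0.003, 0.003, 0.707]
contact_force: [0.4, -0.1, -0.4]
opening: 1.004
time: 28.02
eef_pos: [0.472, 0.1908, 0.1784]
tcp_rot: [-0.707, -0.0, -0.002, 0.707]
contact_force: [1.5, 0.6, 0.1]
opening: 0.999
time: 28.43
eef_pos: [0.4711, 0.3013, 0.1769]
tcp_rot: [0.707, 0.001, -0.001, -0.707]
contact_force: [-0.8, -1.3, -0.1]
opening: 0.999
```

View pics/f1.png

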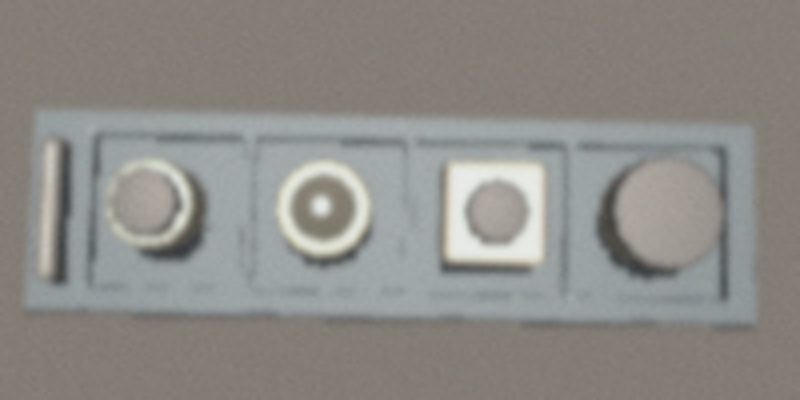

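View pics/f2.png

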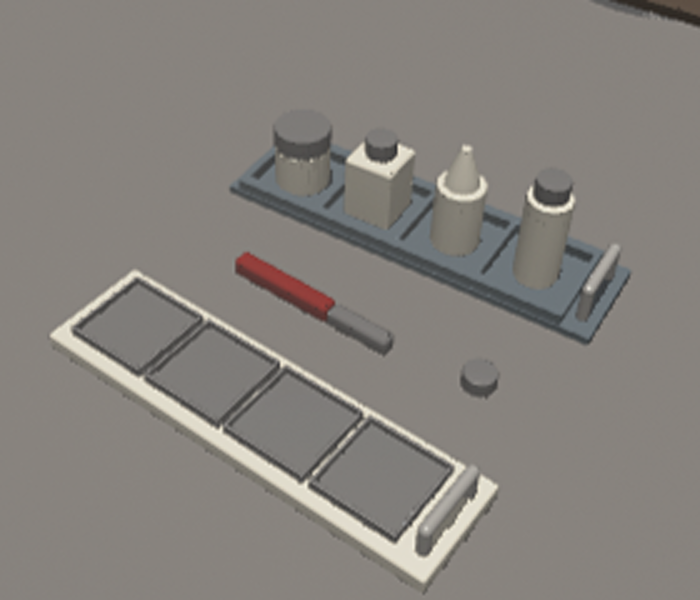

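Both views show all four bottles upright inside their bays. From the tray handle (top crop, 50,210) they are slim, dropper, square, jar, and the rack is empty. The arm is clear, so I'll hand in.

```bash
python3 -c "
from plant import sign_off; print(sign_off())"
```

```text
the job is handed in; nothing more can be done
None
```

I moved all four bottles from the rack to the tray in reverse order. Counting from the bay farthest from the tray's handle, they are the jar, square, dropper and slim bottle. I handed the job in at about 28.5 s of the 99 s allowed.

- **Final checks:** the last top and scene pictures show each bottle upright inside its own bay, the rack empty, and the gripper open and well clear. The highest contact force I saw in the readings was about 8 N.
- **Floor contact:** for the jar and square, the force reading showed the floor at the expected height. For the dropper and slim, I lowered to the height worked out from the grasp and then let go. The force showed no clear contact there, so any drop was about 1 mm or less.
- **Disagreements:** the top and wrist cameras differed by 2–4 mm on positions. One wrist check put two tray dividers about 56 mm apart instead of 60 mm. Each bay leaves 8 mm or more around a bottle, so neither mattered.
- **Grip shift:** the tool rose 4–6 mm each time the gripper closed. I allowed for this when setting the placing heights.

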